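Put the blade guard back on the slicer

ROBOT

A 6-joint arm with a two-finger parallel gripper is mounted at the origin on a cart in front of the work surface, level with it; the furniture and walls round the work are solid. World frame = base frame: x ahead of the robot, y to its left, z up, the work surface at z = 0. Lengths are in mm, angles in rad, forces in N, time in s.
With the tool pointing down it reaches from about 350 to 875 mm from the base axis. Payload 4.2 kg.
Tool frame: the origin (TCP) lies midway between the tips of the shut fingers; the grasp point (between the pads) lies 19 mm behind it; z points along the fingers, y is the line along which they close (so a half turn about z gives the same grasp; the last joint's range is limited). The gripper opens to 85 mm and grips with 20 to 120 N. Pads are 22 mm wide; open, the fingers measure 114 mm over their backs; the gripper's body (76 mm by 85 mm) begins 54 mm behind the grasp point. The pads swing forward as they close: fully open they stand 13 mm farther back than shut.
Start: joints at [-1.041, 0.385, 0.008, 0, -1.194, -0.259], TCP at [167.205, -602.197, 205.612] pointing down, gripper open.
Joint ranges: [-3.14, 3.14], [-1.21, 2.06], [-1.07, 1.41], [-3.16, 2.05], [-2.99, -0.16], [-3.1, 3.1]. Speed limits (rad/s): [2.79, 2.79, 3.14, 3.14, 3.14, 3.14].

INTERFACE

Orientations are given as a unit quaternion [x, y, z, w].
In Python, from bench import read_state, get_image, job_done gives the robot as it stands.
- The arm moves only by the shell command python3 -m jog 'ROWS'. ROWS is JSON, a list of rows, each a list of 3 entries, a list of its own where there are three numbers: the shift along the world's x, y, z scaled (see below), then the turn, a rotation vector about the world's x, y, z scaled (see below), then the gripper's target within -1 to 1 (shut at 1, half-way at 0, fully open at -1). In form: [[[x, y, z], [wx, wy, wz], claw], ...]. A call has 1 to 20 rows; each row is the pose to reach, as a shift and turn from the pose commanded when the call began; what a row does not reach only later rows make up. The controller multiplies each number of a shift by 10 cm and each number of a turn by 120 degrees. A row lasts 1/10 s, in which the tool goes at most 50 mm and 8.59 degrees, less where a joint would pass 70% of its speed; a pose out of reach is approached as far as the arm can. A call with a number of a shift or a turn outside -1 to 1 is refused whole. A call with a gripper value outside its range is refused whole. The fingers move at their own pace and stop on an object; the grip force is fixed at half the most. Time passes only in rows, so rows that repeat a pose let the fingers close. It gives the time, the measured TCP pose, the force, the opening and the grip force at its end, in the units of the state.
- read_state(): the state, without advancing time (a new reading comes with each control period).
- get_image(name): name is "scene" or "top" or "wrist"; returns a dict with "frame" (400x640x3 uint8, red, green, blue), "range_z" (400x640 float32, mm along the optical axis (not along the pixel's ray), 0 where there is no reading), "fx", "fy", "cx", "cy" (pixels), "R" (3x3) and "t" (3): a world point X has camera coordinates R X + t. Camera axes: x right, y down, z forward; pixel columns grow to the right and rows downward; lengths in mm; the calibration is good to about 2 mm. A picture is of the moment at which its call begins.
- job_done(): hands the job in; it is judged then, once.
The state is a dict: "clock": time; "joints": joint angles; "joint_vel": joint speeds; "joint_efforts": joint torques, N m; "position": TCP position; "ee_rot": TCP orientation; "contact_force": force on the tool from outside, world axes, zero at the start; "wrist_torque": the same for the moment, N m; "gripper_width": finger opening in mm; "grasp_force": force on a finger pad.
Only numpy, scipy, OpenCV 4.12 (cv2) and the standard library are available. Lean on these libraries where they do the work, as an engineer would, in place of code of your own. Each camera call takes 0.05 s, during which the arm holds its last target. There are 200 camera calls.

TASK

Put the steel blade guard back on the wooden vegetable slicer: lay it in the slicer's channel, hole end away from the slicer's grip, with its hole short of the locating pin so that its front rests up on the pin, and then gently nudge it along until the hole drops over the pin and the guard lies flat on the bed. Do not force it or drop it in from a height, leave the other things where they are, and let go of it at the end.

Things in the scene. Friction and masses are not known exactly. Their poses are not given: they have to be found in the camera images.
- slicer: Wooden slicer, fixed on the worktop (sizes in mm). Origin: centre of its underside; z up; +x along its channel, away from its own grip stub (34 wide, 22 high, reaching back to x = -192). Bed 250 long (x -125 to 125), 87 wide. Channel: flat floor 12 above the origin, 75 wide, open at both ends, between two walls 6 thick whose tops are 28 above the origin. A thin blade lies flush in the floor.
- slicer_slot (a point): (mm) Middle of the dark slot in the channel floor, at floor level (slicer x = 30, y = 0); axes as the slicer. A rigid steel pin, 10 in diameter, stands 9 above the floor (flat top, edge bevelled by 1.2) in this slot, on the channel's centre line. It is locked anywhere from 20 before to 20 beyond this point along x; where is not reported.
- guard: Blade guard (sizes in mm), loose, 0.17 to 0.35 kg, flat on the worktop at the start: steel plate 154 (x) x 70 (y) x 4 with one hole and an upright wooden grip bar. Origin: centre of the underside; z up; centre of mass within 10 of it. Over the pin it lies flat on the channel floor; otherwise it leans, -x edge on the floor and front up on the pin, and slides along when pushed with 2 to 7 N.
- guard_hole (a point): (mm) Centre of the guard's oblong through hole, 12.4 (x) x 18 (y), at the plate's underside (guard x = 22, y = 0), in front of the grip bar; axes as the guard.
- guard_grip (a point): (mm) On the guard's grip bar, 30 above the plate's underside (guard x = -12, y = 0); axes as the guard. The bar is 44 long (x), 14 thick (y), its top 43.5 above the plate's underside; its ends are upright.
- pinch_pot: Bystander: grey stoneware pinch pot with a wooden lid, 77 mm across, 70 mm high. Origin: centre of its underside.
- timer: Bystander: round kitchen timer, 65 mm across, 37 mm high. Origin: centre of its underside.
- mug: Bystander: stoneware mug, 82 mm across, 92 mm high, with a loop handle. Origin: centre of its underside.
- bowl: Bystander: small white bowl, 125 mm across, 56 mm high. Origin: centre of its underside.
Mind the look-alikes: they are no part of the job. Several things look just like the guard: the one meant starts farthest to the robot's right.

How it is judged (in metres and radians):
On the way:
1. the guard rests in the channel with its front up on the pin, not yet over it (contact force between guard and slicer above 0.3 N and z of guard_hole in the frame of slicer between 0.0155 and 0.025 m and y of guard in the frame of slicer between -0.006 and 0.006 m and angle between the x axis of guard and the x axis of slicer, either way round below 0.2 rad), for 0.2 s.
At the end, for the whole second after the job is handed in: The guard, at rest, lies flat on the channel floor over the pin: hole under 2.5 mm above the floor, tilt under 0.03 rad, within 0.12 rad of the channel, centre within 6 mm of its middle, hole at slicer x 6.5 to 53.5 mm and grip bar below 25 mm (hole end away from the slicer's grip) (x of guard_hole in the frame of slicer between 0.0065 and 0.0535 m and x of guard_grip in the frame of slicer below 0.025 m and y of guard in the frame of slicer between -0.006 and 0.006 m and z of guard_hole in the frame of slicer below 0.0145 m and angle between guard's own z axis and vertical below 0.03 rad and angle between the x axis of guard and the x axis of slicer, either way round below 0.12 rad and linear speed of guard below 0.02 m/s); the robot touches nothing.
It fails at once if the guard was forced against or dropped onto the slicer or its pin (more than 25 N between them) (contact force between guard and slicer above 25 N).
It fails at once if a bystander (pinch pot, timer, mug or bowl) was moved by more than 15 mm (distance of any of pinch_pot, timer, mug, bowl from where it was at the start of the episode above 0.015 m).
It also fails if it takes over 58 s, if anything falls off the work surface, if the arm or the gripper's body presses on something with over 40 N, if the wrist force passes 120 N, or if a joint passes its speed limit or range.

## Working session

There is one attempt and no reset: what is moved stays moved. The work goes in short steps, Python scripts to look and compute and a shell command to move; the robot and the scene stay as the last step left them, time stands still between calls to the robot, and variables do not carry over. Pictures are saved under pics/ and viewed, at most 10 in all, crops included, and the job is handed in when it is done.

```bash
mkdir -p pics
cat > h.py <<'E'
import numpy as np, cv2
from bench import read_state, get_image, job_done
def grab(n, f=None):
    d=get_image(n)
    if f: cv2.imwrite('pics/'+f,d['frame'][:,:,::-1])
    return d
def pts(d):
    "world point per pixel from range image"
    z=d['range_z'].astype(float); v,u=np.mgrid[0:z.shape[0],0:z.shape[1]]
    c=np.stack([(u-d['cx'])/d['fx']*z,(v-d['cy'])/d['fy']*z,z],-1)
    return (c-np.array(d['t']))@np.array(d['R'])
def ray(d,u,v,h):
    "world point at height h along pixel ray"
    R=np.array(d['R']);o=-R.T@np.array(d['t']);k=R.T@np.array([(u-d['cx'])/d['fx'],(v-d['cy'])/d['fy'],1])
    return o+k*(h-o[2])/k[2]
E
python3 - <<'E'
from h import *
print(read_state())
d=grab('top','top1.png');print(d['R'],d['t'],d['fx'])
np.savez('top1.npz',**{k:np.array(v) for k,v in d.items()})
d=grab('scene','scene1.png')
E
```

```text
{'clock': 0.0, 'joints': array([-1.04139042e+00,  3.85569046e-01,  6.60659339e-03, -5.05781007e-04,
       -1.19397738e+00, -2.58605144e-01]), 'joint_vel': array([-0.00060012, -0.00178615, -0.00043555, -0.00163099, -0.00072789,
       -0.00056207]), 'joint_efforts': array([-3.51208973e-04, -3.92288733e+01,  1.88398308e+01,  4.18632612e+00,
       -4.58140639e-03, -5.44641921e-06]), 'position': array([ 167.03773165, -601.59789121,  204.50556307]), 'ee_rot': array([-1.34894502e-01,  9.90859359e-01,  1.07986624e-03, -1.94397101e-04]), 'contact_force': array([0.55078335, 0.2649585 , 0.27934742]), 'wrist_torque': array([-0.01018715, -0.0339548 , -0.00177878]), 'grasp_force': 0.0, 'gripper_width': 85.35388608331301}
[[ 0.4003753  -0.91631532  0.008115  ]
 [-0.8230052  -0.36347023 -0.43652243]
 [ 0.40294175  0.16809411 -0.89965678]] [-134.14760113  539.04228047 1518.34692249] 395.0367727245346
```

View pics/top1.png

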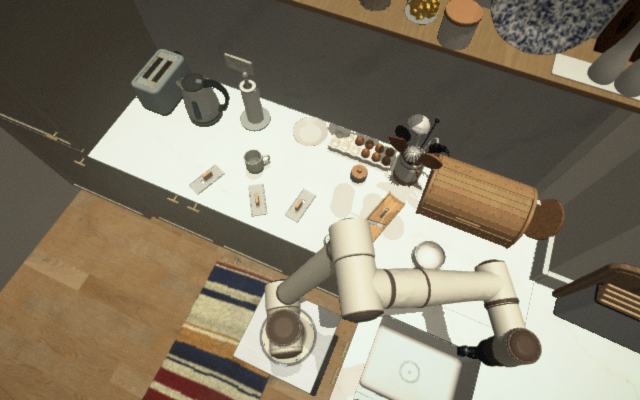

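View pics/scene1.png

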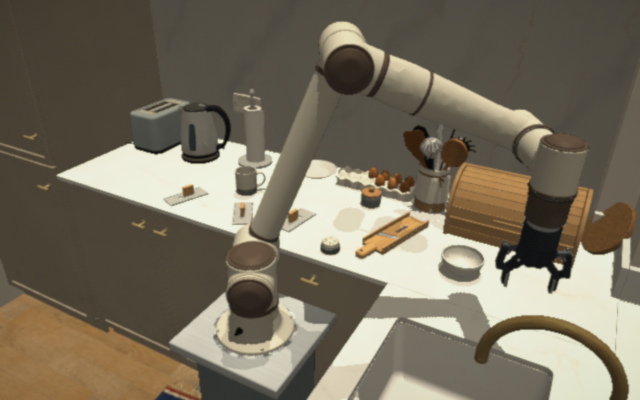

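Top view: three guard look-alikes at pixels (207,179), (258,200) and (300,205), with the slicer at (385,213), partly hidden by the arm. The scene view shows the same three at (186,193), (242,212) and (296,217), the slicer at (395,235), the timer at (330,245), the pinch pot at (371,196) and the bowl at (462,262). The guard at (300,205) looks farthest to the robot's right (-y). I'll check its position and view a crop.

Run:
```python
from h import *
t=grab('top');s=grab('scene')
for u,v in [(207,179),(258,200),(300,205),(385,213)]: print('top',u,v,ray(t,u,v,5).round())
for u,v in [(186,193),(242,212),(296,217),(395,235),(330,245),(371,196),(462,262)]: print('sc',u,v,ray(s,u,v,10).round(), pts(s)[v,u].round())
a=cv2.resize(t['frame'][160:250,240:420],None,fx=4,fy=4,interpolation=cv2.INTER_CUBIC)[:300]
b=cv2.resize(s['frame'][180:265,220:440],None,fx=3.27,fy=3.27,interpolation=cv2.INTER_CUBIC)
im=np.zeros((600,720,3),np.uint8);im[:a.shape[0],:a.shape[1]]=a;im[a.shape[0]:a.shape[0]+b.shape[0],:b.shape[1]]=b[:,:720]
cv2.imwrite('pics/c1.png',im[:,:,::-1])
```

```text
top 207 179 [461. 630.   5.]
top 258 200 [461. 368.   5.]
top 300 205 [514. 187.   5.]
top 385 213 [ 630. -172.    5.]
sc 186 193 [465. 637.  10.] [459. 631.  15.]
sc 242 212 [453. 369.  10.] [435. 356.  23.]
sc 296 217 [517. 185.  10.] [516. 184.  11.]
sc 395 235 [ 579. -161.   10.] [ 573. -163.   14.]
sc 330 245 [419.  -1.  10.] [390. -15.  32.]
sc 371 196 [792.  19.  10.] [711. -14.  56.]
sc 462 262 [ 536. -398.   10.] [ 534. -398.   11.]
```

View pics/c1.png

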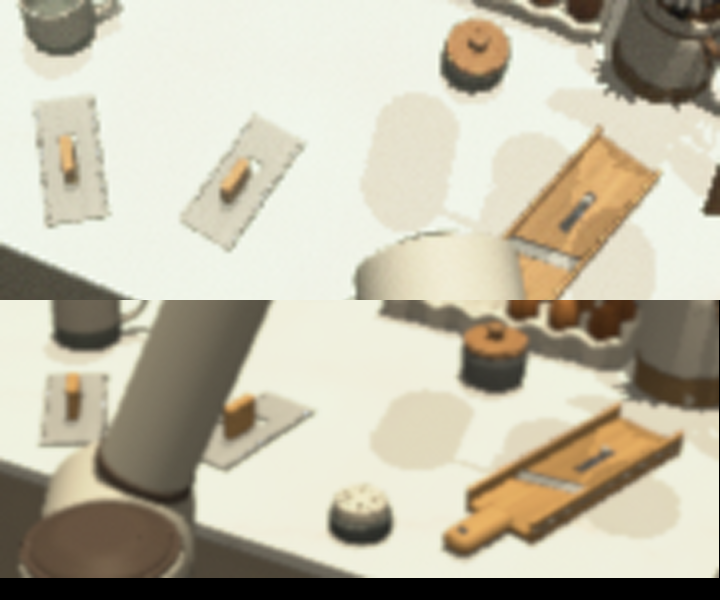

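The guard meant is the one at top pixel (300,205), at y≈187, farther right than y≈368 and y≈630. Its hole shows up and to the right of its bar in the crop. Next I'll get rough headings for the guard and the slicer.

Run:
```python
from h import *
t=grab('top');s=grab('scene')
g=[ray(t,240+u/4,160+v/4,4)[:2] for u,v in [(205,232),(278,129)]]
print('guard mid',np.mean(g,0),'heading',np.degrees(np.arctan2(*(g[1]-g[0])[::-1])),np.linalg.norm(g[1]-g[0]))
a=ray(s,220+463/3.27,180+243/3.27,11)[:2]
f=[ray(s,220+u/3.27,180+(v-300)/3.27,28)[:2] for u,v in [(617,408),(683,432)]]
f=np.mean(f,0);print('slicer end',f,'stub',a,'heading',np.degrees(np.arctan2(*(f-a)[::-1])),np.linalg.norm(f-a))
f2=[ray(t,240+u/4,160+v/4,28)[:2] for u,v in [(600,130),(658,176)]];print('top far end corners',f2)
sl=[ray(t,240+u/4,160+v/4,12)[:2] for u,v in [(567,228),(592,197)]];print('slot',sl)
```

```text
guard mid [515.62468527 184.9092359 ] heading -8.189528187498272 147.91065916600843
slicer end [ 703.26139668 -198.61170032] stub [ 419.95762014 -111.46875167] heading -17.09765851996941 296.40331188930713
top far end corners [array([ 721.78777134, -158.97149574]), array([ 694.30802195, -235.92511494])]
slot [array([ 603.02012517, -165.29562118]), array([ 648.93634145, -177.94615972])]
```

```bash
python3 -m jog '[[[0.2,0.5,0.4],[0,0,-0.06],-1],[[0.42,0.98,0.4],[0,0,-0.06],-1],[[0.42,0.98,0.4],[0,0,-0.06],-1]]'
python3 -m jog '[[[0.2,0.5,0],[0,0,-0.06],-1],[[0.42,0.98,0],[0,0,-0.06],-1],[[0.42,0.98,0],[0,0,-0.06],-1]]'
python3 -m jog '[[[0.2,0.5,0],[0,0,-0.06],-1],[[0.42,0.98,0],[0,0,-0.08],-1],[[0.42,0.98,0],[0,0,-0.08],-1]]'
python3 -m jog '[[[0.2,0.5,0],[0,0,0],-1],[[0.42,0.98,0],[0,0,0],-1],[[0.42,0.98,0],[0,0,0],-1]]'
```

```text
clock: 0.6
position: [210.2, -502.0, 247.3]
ee_rot: [-0.073, 0.997, -0.001, 0.001]
contact_force: [0.1, 0.4, 0.5]
gripper_width: 85.6
grasp_force: 0.0
clock: 0.9
position: [252.1, -402.8, 245.9]
ee_rot: [-0.012, 1.0, 0.0, 0.0]
contact_force: [0.5, -0.1, -0.1]
gripper_width: 85.2
grasp_force: 0.0
clock: 1.2
position: [294.1, -305.6, 245.8]
ee_rot: [0.072, 0.997, 0.0, 0.0]
contact_force: [0.4, -0.1, 0.3]
gripper_width: 85.5
grasp_force: 0.0
clock: 1.5
position: [336.8, -207.5, 245.9]
ee_rot: [0.071, 0.997, 0.0, 0.001]
contact_force: [-0.2, -0.0, 0.4]
gripper_width: 85.3
grasp_force: 0.0
```

```bash
python3 -m jog '[[[0.2,0.5,0],[0,0,0],-1],[[0.42,1,0],[0,0,0],-1],[[0.42,1,0],[0,0,0],-1]]'
python3 -m jog '[[[0.2,0.5,0],[0,0,0],-1],[[0.42,1,0],[0,0,0],-1],[[0.42,1,0],[0,0,0],-1]]'
python3 -m jog '[[[0.2,0.5,0],[0,0,0],-1],[[0.42,1,0],[0,0,0],-1],[[0.42,1,0],[0,0,0],-1]]'
python3 -m jog '[[[0.2,0.5,0],[0,0,0],-1],[[0.38,0.9,0],[0,0,0],-1],[[0.38,0.9,0],[0,0,0],-1],[[0.38,0.9,0],[0,0,0],-1],[[0.38,0.9,0],[0,0,0],-1]]'
python3 - <<'E'
from h import *
d=grab('wrist','w1.png');t=grab('top','top2.png')
print(-d['R'].T@d['t'],d['R'])
E
```

```text
clock: 1.8
position: [379.0, -107.8, 245.8]
ee_rot: [0.072, 0.997, 0.0, 0.001]
contact_force: [-1.0, -0.7, -0.3]
gripper_width: 85.8
grasp_force: 0.0
clock: 2.1
position: [421.2, -7.9, 245.5]
ee_rot: [0.072, 0.997, -0.0, 0.0]
contact_force: [0.1, -0.2, 0.3]
gripper_width: 85.2
grasp_force: 0.0
clock: 2.4
position: [463.4, 92.0, 245.0]
ee_rot: [0.073, 0.997, -0.0, 0.0]
contact_force: [-0.4, -0.5, -0.2]
gripper_width: 85.4
grasp_force: 0.0
clock: 2.9
position: [499.1, 178.2, 245.3]
ee_rot: [0.075, 0.997, -0.0, -0.0]
contact_force: [-0.2, 0.5, 0.4]
gripper_width: 85.9
grasp_force: 0.0
[419.30294043 191.16321788 415.10844777] [[ 1.48310481e-01  9.88940465e-01 -8.71161370e-04]
 [ 9.38163826e-01 -1.40416806e-01  3.16436022e-01]
 [ 3.12814061e-01 -4.77480707e-02 -9.48613454e-01]]
```

View pics/w1.png

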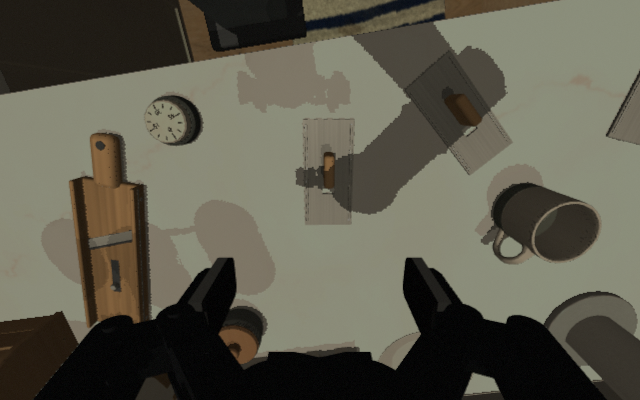

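The wrist view shows the guard's plate at (303–353, 118–225), its bar at (329,170) and a hole mark near (329,191). The slicer is on the left, with its stub at (105,155), blade at (110,240) and slot near (116,275). I'll measure the bar, plate and slicer from this.

Run:
```python
from h import *
d=grab('wrist');P=pts(d);im=d['frame']
c=[ray(d,u,v,4)[:2] for u,v in [(303,119),(353,119),(352,224),(306,224)]];c=np.array(c)
ax=(c[2]+c[3]-c[0]-c[1])/2;print('plate mid',c.mean(0),'len',np.linalg.norm(ax),'hd',np.degrees(np.arctan2(ax[1],ax[0])), 'w',np.linalg.norm(c[1]-c[0]))
hsv=cv2.cvtColor(im,cv2.COLOR_RGB2HSV)
roi=np.zeros(P.shape[:2],bool);roi[140:205,310:348]=1
m=roi&(hsv[:,:,1]>90)
u,v=np.where(m)[::-1];print('bar px',m.sum(),u.min(),u.max(),v.min(),v.max())
q=P[roi&(P[:,:,2]>36)&(P[:,:,2]<50)];print('bar top',len(q),q.mean(0),q.min(0),q.max(0))
X=q[:,:2]-q[:,:2].mean(0);w=np.linalg.svd(X,full_matrices=0)[2][0];print('bar hd',np.degrees(np.arctan2(w[1],w[0])))
print('plate z',np.median(P[200:220,315:345,2]),'table z',np.median(P[230:240,315:345,2]))
cv2.imwrite('pics/cg.png',np.hstack([cv2.resize(im[105:235,290:365],None,fx=4,fy=4,interpolation=cv2.INTER_CUBIC),cv2.resize(im[170:300,60:160],None,fx=4,fy=4,interpolation=cv2.INTER_CUBIC)])[:,:,::-1])
```

```text
plate mid [517.18481533 189.91167071] len 154.00225349651447 hd -7.427685760788302 w 67.72609262752555
bar px 369 323 334 152 187
bar top 359 [503.77528217 191.1353202   44.12643576] [482.64629212 181.94146561  37.62508003] [526.51409054 199.99880593  47.07439816]
bar hd -7.9409051440539065
plate z 5.673543923535291 table z 1.6772694806805368
```

View pics/cg.png

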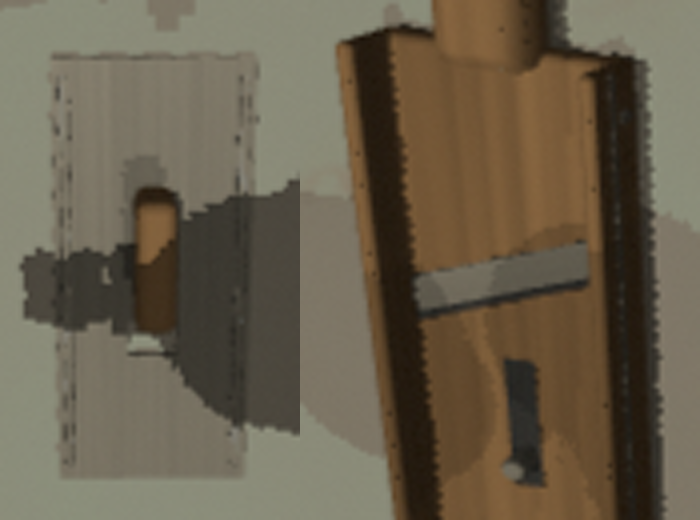

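The crop confirms it: this guard's hole is in front of its bar, on the +x side. The slicer's pin stands at crop (515,468), which is wrist pixel (114,287), near the far end of the slot. I'll go down and grasp the bar.

```bash
python3 -m jog '[[[0.05,0.13,-0.5],[0,0,0.007],-1],[[0.05,0.13,-1],[0,0,0.007],-1],[[0.05,0.13,-1],[0,0,0.007],-1]]'
python3 -m jog '[[[0,0,-0.4],[0,0,0],-0.2],[[0,0,-0.7],[0,0,0],0],[[0,0,-0.9],[0,0,0],0.2],[[0,0,-0.9],[0,0,0],0.2],[[0,0,-0.9],[0,0,0],0.2]]'
python3 -c "
from h import *
s=read_state();print(s['position'],s['ee_rot'],s['contact_force'])"
```

```text
clock: 3.35
position: [499.6, 189.6, 139.8]
ee_rot: [0.068, 0.998, -0.004, -0.006]
contact_force: [-0.6, -1.0, -0.6]
gripper_width: 85.4
grasp_force: 0.0
clock: 3.85
position: [505.7, 193.3, 57.8]
ee_rot: [0.066, 0.998, 0.001, 0.001]
contact_force: [-0.1, -0.1, 1.2]
gripper_width: 34.2
grasp_force: 0.0
[505.74954518 193.27171896  57.80497353] [6.64267747e-02 9.97790049e-01 6.78543646e-04 1.42883143e-03] [-0.09319748 -0.13012387  1.21126023]
```

```bash
python3 -m jog '[[[-0.02,-0.02,-0.2],[0,0,0],0.2],[[-0.02,-0.02,-0.4],[0,0,0],0.2],[[-0.02,-0.02,-0.43],[0,0,0],0.2],[[-0.02,-0.02,-0.43],[0,0,0],0.2],[[-0.02,-0.02,-0.43],[0,0,0],1],[[-0.02,-0.02,-0.43],[0,0,0],1],[[-0.02,-0.02,-0.43],[0,0,0],1],[[-0.02,-0.02,-0.43],[0,0,0],1],[[-0.02,-0.02,-0.43],[0,0,0],1]]'
python3 - <<'E'
from h import *
# slicer pose from the earlier wrist-like top view
d=grab('top');P=pts(d)
print(read_state()['position'])
cv2.imwrite('pics/sl.png',cv2.resize(d['frame'][180:255,350:420],None,fx=8,fy=8,interpolation=cv2.INTER_CUBIC)[:,:,::-1])
E
```

```text
clock: 4.75
position: [503.3, 191.5, 14.6]
ee_rot: [0.066, 0.998, 0.001, 0.001]
contact_force: [-1.3, -0.1, 7.0]
gripper_width: 11.2
grasp_force: 58.6
[503.30418203 191.44027676  14.5703315 ]
```

```bash
python3 -m jog '[[[0,0,0.1],[0,0,0],1],[[0,0,0.3],[0,0,0],1],[[0,0,0.6],[0,0,0],1],[[0,0,1],[0,0,0],1],[[0,0,1],[0,0,0],1]]'
python3 -m jog '[[[0,-0.3,0.2],[0,0,-0.04],1],[[0,-0.6,0.3],[0,0,-0.08],1],[[0,-0.9,0.4],[0,0,-0.08],1],[[0,-1,0.4],[0,0,-0.08],1],[[0,-1,0.4],[0,0,-0.08],1],[[0,-1,0.4],[0,0,-0.08],1]]'
python3 - <<'E'
from h import *
d=grab('wrist','w2.png')
np.savez('w2.npz',**{k:np.array(v) for k,v in d.items()})
s=read_state();print(s['position'],s['ee_rot'],s['contact_force'])
E
```

```text
clock: 5.3
position: [505.8, 192.9, 118.9]
ee_rot: [0.066, 0.998, 0.004, 0.005]
contact_force: [0.7, 0.9, -2.0]
gripper_width: 11.5
grasp_force: 58.7
clock: 5.9
position: [501.8, 91.0, 152.0]
ee_rot: [0.15, 0.989, -0.0, -0.001]
contact_force: [-0.1, 0.3, -2.1]
gripper_width: 11.0
grasp_force: 58.9
[501.93407748  91.37575773 151.98183478] [ 1.49679498e-01  9.88734441e-01 -1.42823929e-04 -4.82907747e-04] [-0.85718342 -0.11132719 -2.80724029]
```

View pics/w2.png

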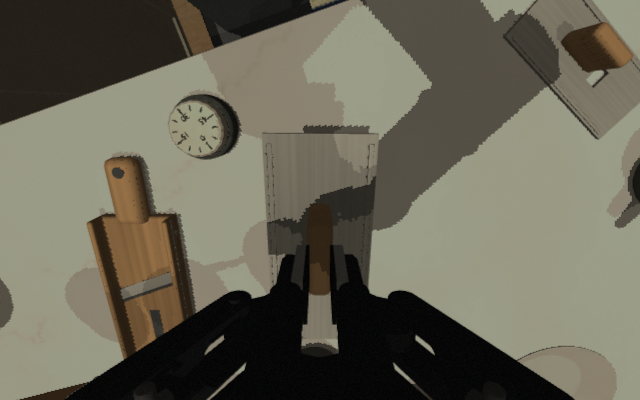

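The held guard sits straight in the fingers at (320,215). The slicer is on the left, with its stub end at (122,157) and bed corners at (88,221) and (177,214). Next I'll fit the slicer's outline from the top and scene views.

Run:
```python
from h import *
ims=[]
for n in ['top','scene']:
    d=grab(n);P=pts(d);h=cv2.cvtColor(d['frame'],cv2.COLOR_RGB2HSV)
    m=(h[:,:,1]>70)&(P[:,:,0]>400)&(P[:,:,0]<740)&(P[:,:,1]<-80)&(P[:,:,1]>-270)&(P[:,:,2]<36)&(P[:,:,2]>3)
    nl,lab,st,_=cv2.connectedComponentsWithStats(m.astype(np.uint8));k=1+np.argmax(st[1:,4]);m=lab==k
    q=P[m];r=cv2.minAreaRect(q[:,:2].astype(np.float32));print(n,len(q),r, st[k])
    w=q[q[:,2]>22];c=w[:,:2].mean(0);print(' wall pts',len(w),c)
    fl=q[q[:,2]<17];print(' floor z',np.median(fl[:,2]))
    x,y,ww,hh,_=st[k];x-=6;y-=6;f=min(380/(ww+12),560/(hh+12));print(' crop',x,y,f)
    ims.append(cv2.resize(d['frame'][y:y+hh+12,x:x+ww+12],None,fx=f,fy=f,interpolation=cv2.INTER_CUBIC))
    np.savez(n+'3.npz',**{k:np.array(v) for k,v in d.items()})
H=max(i.shape[0] for i in ims);o=np.hstack([np.pad(i,((0,H-i.shape[0]),(0,0),(0,0))) for i in ims]);print([i.shape for i in ims])
cv2.imwrite('pics/s3.png',o[:,:,::-1])
```

```text
top 1089 ((562.8818969726562, -149.22799682617188), (86.75772094726562, 317.3035583496094), 72.94285583496094) [ 351  192   54   60 1089]
 wall pts 248 [ 542.88908383 -144.80015112]
 floor z 13.298215807116879
 crop 345 186 5.757575757575758
scene 1412 ((567.4077758789062, -149.39309692382812), (97.37405395507812, 333.1430358886719), 72.86116027832031) [ 356  211   73   47 1412]
 wall pts 327 [ 554.79718816 -149.61874717]
 floor z 12.102567388422274
 crop 350 205 4.470588235294118
[(415, 380, 3), (264, 380, 3)]
```

View pics/s3.png

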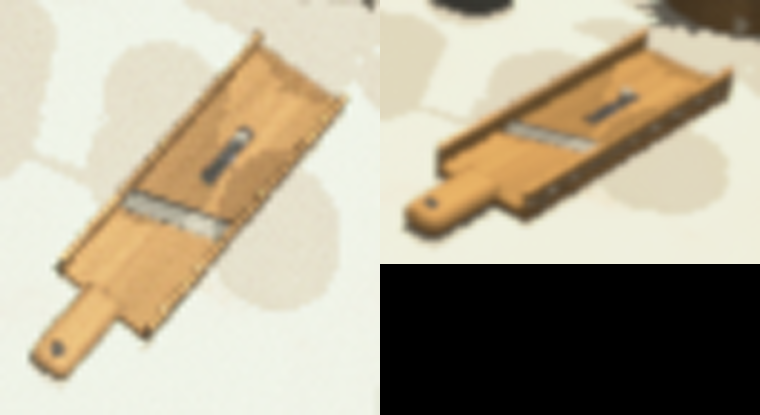

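The top-view outline fits 86.8 × 317.3 mm, which matches the slicer, at heading -17.06°. The pin shows as a light spot at the far end of the slot: left crop (243,135), right crop (628,97).

Run:
```python
from h import *
a=np.radians(-17.06);e=np.array([np.cos(a),np.sin(a)]);n=np.array([-e[1],e[0]])
O=np.array([562.88,-149.23])+33.5*e;print('O',O)
for f,l in [('top3.npz',[(243,135),(208,180),(248,130)]),('scene3.npz',[(248,97),(215,120),(254,92)])]:
    d=np.load(f);x0,y0,k=(345,186,5.7576) if 'top' in f else (350,205,4.4706)
    for i,(u,v) in enumerate(l):
        p=ray(d,x0+(u+.5)/k-.5,y0+(v+.5)/k-.5,21 if i==0 else 12)[:2]-O;print(f,i,p@e,p@n)
# held guard: bar vs TCP from wrist view
from bench import *
```

```text
O [ 594.90593503 -159.05799497]
top3.npz 0 50.437057929616046 1.1255556477790758
top3.npz 1 7.192048525056291 0.269353885169087
top3.npz 2 60.41994129307094 2.042128369357259
scene3.npz 0 39.00844757531799 -6.272238508364816
scene3.npz 1 6.755313714675737 -0.9970352254722754
scene3.npz 2 60.67013634128818 3.5048880778672586
```

```bash
python3 -m jog '[[[0.1,-0.3,0],[0,0,0],1],[[0.2,-0.6,0],[0,0,0],1],[[0.28,-0.82,0],[0,0,0],1],[[0.28,-0.82,0],[0,0,0],1]]'
python3 -m jog '[[[0.1,-0.3,0],[0,0,0],1],[[0.2,-0.6,0],[0,0,0],1],[[0.28,-0.82,0],[0,0,0],1],[[0.28,-0.82,0],[0,0,0],1]]'
python3 -m jog '[[[0.1,-0.3,0],[0,0,0],1],[[0.2,-0.6,-0.1],[0,0,0],1],[[0.28,-0.82,-0.3],[-0.0105,-0.0343,0],1],[[0.28,-0.82,-0.6],[-0.0105,-0.0343,0],1],[[0.28,-0.82,-0.6],[-0.0105,-0.0343,0],1],[[0.28,-0.82,-0.6],[-0.0105,-0.0343,0],1],[[0.28,-0.82,-0.6],[-0.0105,-0.0343,0],1]]'
python3 - <<'E'
from h import *
from scipy.spatial.transform import Rotation as Ro
d=grab('wrist');np.savez('w4.npz',**{k:np.array(v) for k,v in d.items()})
s=read_state();print(s['position'],s['contact_force'],Ro.from_quat(s['ee_rot']).as_matrix().round(4))
cv2.imwrite('pics/w4.png',cv2.resize(d['frame'][20:320,170:470],None,fx=2,fy=2,interpolation=cv2.INTER_CUBIC)[:,:,::-1])
E
```

```text
clock: 6.45
position: [530.9, 7.6, 152.0]
ee_rot: [0.151, 0.989, -0.0, -0.0]
contact_force: [-0.2, -0.1, -2.9]
gripper_width: 11.3
grasp_force: 59.0
clock: 6.85
position: [559.0, -74.2, 152.0]
ee_rot: [0.151, 0.989, -0.0, -0.0]
contact_force: [-0.7, 0.4, -2.6]
gripper_width: 11.1
grasp_force: 59.1
clock: 7.55
position: [587.9, -154.3, 94.4]
ee_rot: [0.149, 0.988, -0.005, 0.039]
contact_force: [0.2, -0.5, -2.7]
gripper_width: 11.1
grasp_force: 59.2
[ 587.8858261  -154.37622583   94.52137366] [ 0.21822692  0.1822424  -1.51769033] [[-0.9526  0.2949  0.0753]
 [ 0.294   0.9555 -0.0222]
 [-0.0785  0.001  -0.9969]]
```

View pics/w4.png

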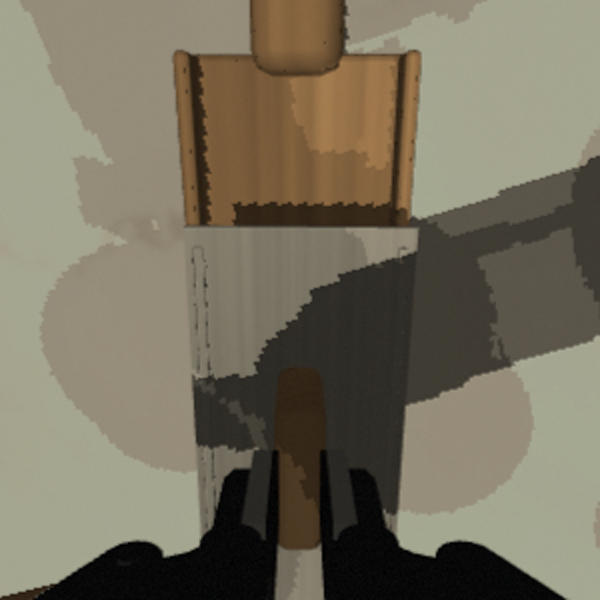

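The close view shows the guard over the channel: plate rear corners at crop (185,228) and (418,228), slicer wall tops at the rear at (174,52) and (421,52), and the bar at (300,460). I'll compute the sideways offset from these.

Run:
```python
from h import *
d=np.load('w4.npz')
a=np.radians(-17.06);e=np.array([np.cos(a),np.sin(a)]);n=np.array([-e[1],e[0]]);O=np.array([594.9,-159.06])
def f(l,h): return [((ray(d,170+(u+.5)/2-.5,20+(v+.5)/2-.5,h)[:2]-O)@np.c_[e,n]).round(1) for u,v in l]
print('plate rear',f([(185,228),(418,228)],79))
print('walls rear',f([(174,52),(421,52)],28))
print('wall inner rear',f([(192,56),(406,56)],28),'walls at plate edge',f([(187,225),(412,225)],28))
print('stub end sides',f([(252,60),(346,60)],20))
print('bar rear',f([(278,370),(322,370)],94.5-14.5+43))
P=pts(d);print('plate z',np.median(P[140:160,280:350,2]))
s=np.array([587.9,-154.35]);print('tcp',(s-O)@np.c_[e,n])
```

```text
plate rear [array([-70.7, -30.8]), array([-70.6,  39.3])]
walls rear [array([-122.1,  -39.8]), array([-122.1,   45.9])]
wall inner rear [array([-120.9,  -33.6]), array([-120.8,   40.8])] walls at plate edge [array([-62.8, -39.7]), array([-62.8,  47.2])]
stub end sides [array([-120.2,  -13.4]), array([-120.2,   20.5])]
bar rear [array([-43.3,  -1.8]), array([-43.3,   9.2])]
plate z 81.37817808474198
tcp [-8.07377318  2.44913998]
```

```bash
python3 -m jog '[[[0,-0.007,-0.15],[0,0,0],1],[[0,-0.007,-0.3],[0,0,0],1],[[0,-0.007,-0.38],[0,0,0],1],[[0,-0.007,-0.38],[0,0,0],1],[[0,-0.007,-0.38],[0,0,0],1]]'
python3 - <<'E'
from h import *
d=grab('wrist');np.savez('w5.npz',**{k:np.array(v) for k,v in d.items()})
s=read_state();print(s['position'],s['contact_force'])
cv2.imwrite('pics/w5.png',cv2.resize(d['frame'][20:320,170:470],None,fx=2,fy=2,interpolation=cv2.INTER_CUBIC)[:,:,::-1])
E
```

```text
clock: 8.1
position: [587.1, -155.8, 55.6]
ee_rot: [0.149, 0.988, -0.005, 0.038]
contact_force: [0.3, 0.5, -2.2]
gripper_width: 10.8
grasp_force: 59.1
[ 587.185961   -155.83435616   55.75822397] [-0.23103893 -0.44394742 -2.19231115]
```

View pics/w5.png

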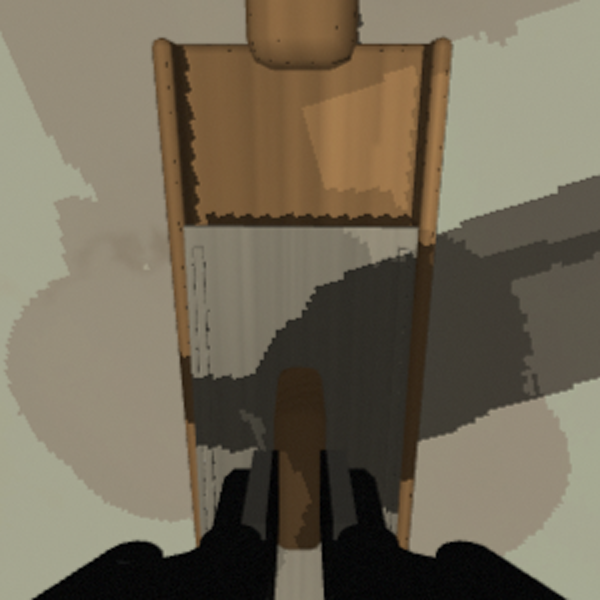

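The plate mid-line (301.5) and the channel mid-line (about 302.5) agree to within 0.5 mm, and the plate runs parallel to the walls. I'll lower it gently.

```bash
python3 -m jog '[[[0,0,-0.1],[0,0,0],1],[[0,0,-0.17],[0,0,0],1],[[0,0,-0.2],[0,0,0],1],[[0,0,-0.2],[0,0,0],1],[[0,0,-0.2],[0,0,0],1]]'
python3 -m jog '[[[0,0,-0.01],[0,0,0],1],[[0,0,-0.02],[0,0,0],1],[[0,0,-0.02],[0,0,0],1]]'
python3 -m jog '[[[0,0,-0.005],[0,0,0],1],[[0,0,-0.01],[0,0,0],1],[[0,0,-0.01],[0,0,0],1]]'
```

```text
clock: 8.65
position: [586.3, -156.0, 34.5]
ee_rot: [0.15, 0.988, -0.006, 0.037]
contact_force: [0.5, 0.1, -2.9]
gripper_width: 11.1
grasp_force: 59.1
clock: 8.95
position: [586.2, -155.9, 32.6]
ee_rot: [0.15, 0.988, -0.005, 0.037]
contact_force: [0.8, 0.3, -2.4]
gripper_width: 11.2
grasp_force: 59.1
clock: 9.25
position: [586.2, -155.9, 31.7]
ee_rot: [0.15, 0.988, -0.005, 0.037]
contact_force: [-0.5, 0.3, -1.0]
gripper_width: 11.1
grasp_force: 59.3
```

```bash
python3 -m jog '[[[0,0,-0.005],[0,0,0],1],[[0,0,-0.005],[0,0,0],1]]'
python3 -m jog '[[[0,0,-0.004],[0,0,0],1],[[0,0,-0.004],[0,0,0],1]]'
```

```text
clock: 9.45
position: [586.3, -155.9, 31.5]
ee_rot: [0.15, 0.988, -0.006, 0.037]
contact_force: [-1.3, 0.0, 0.5]
gripper_width: 10.8
grasp_force: 59.5
clock: 9.65
position: [586.3, -155.9, 31.4]
ee_rot: [0.15, 0.988, -0.006, 0.037]
contact_force: [-3.0, 0.7, 3.3]
gripper_width: 11.2
grasp_force: 60.0
```

```bash
python3 -m jog '[[[0,0,0],[0,0,0],0.65],[[0,0,0],[0,0,0],0.5],[[0,0,0],[0,0,0],0.4],[[0,0,0],[0,0,0],0.4],[[0,0,0],[0,0,0],0.4]]'
python3 - <<'E'
from h import *
d=grab('wrist');np.savez('w6.npz',**{k:np.array(v) for k,v in d.items()})
P=pts(d);v,u=np.mgrid[0:400,0:640]
a=np.radians(-17.06);e=np.array([np.cos(a),np.sin(a)]);n=np.array([-e[1],e[0]]);O=np.array([594.9,-159.06])
h=cv2.cvtColor(d['frame'],cv2.COLOR_RGB2HSV)
s=P[...,:2]-O;sx,sy=s@e,s@n
for lo in range(-90,-20,10):
    m=(sx>lo)&(sx<lo+10)&(sy>12)&(sy<32)&(P[...,2]<40);print(lo,m.sum(),np.median(P[...,2][m]).round(1))
E
```

```text
clock: 10.15
position: [586.3, -155.9, 30.6]
ee_rot: [0.15, 0.988, -0.005, 0.037]
contact_force: [0.5, -0.0, -0.5]
gripper_width: 25.4
grasp_force: 0.0
-90 612 13.5
-80 594 13.7
-70 555 18.0
-60 528 18.7
-50 498 19.6
-40 485 20.3
-30 453 21.1
```

The plate slope is 0.077 rad, so the guard is leaning with its front up on the pin. I'll lift off, close the fingers and come down behind the bar, tilted so that the tips lead.

```bash
python3 -m jog '[[[-0.01,0,0.15],[0,0,0],0.4],[[-0.025,0.007,0.35],[0,0,0],0.4],[[-0.035,0.01,0.5],[0,0,0],0.4],[[-0.035,0.01,0.5],[0,0,0],0.6],[[-0.24,0.07,0.5],[0,-0.02,0],1],[[-0.385,0.117,0.5],[-0.0146,-0.0478,0],1],[[-0.385,0.117,0.5],[-0.0146,-0.0478,0],1],[[-0.385,0.117,0.5],[-0.0146,-0.0478,0],1],[[-0.385,0.117,0.5],[-0.0146,-0.0478,0],1]]'
python3 - <<'E'
from h import *
s=read_state();a=np.radians(-17.06);e=np.array([np.cos(a),np.sin(a)]);n=np.array([-e[1],e[0]]);O=np.array([594.9,-159.06])
print(s['position'],(s['position'][:2]-O)@np.c_[e,n],s['ee_rot'])
E
```

```text
clock: 11.1
position: [548.9, -144.2, 80.9]
ee_rot: [0.149, 0.985, -0.013, 0.089]
contact_force: [0.0, -0.3, 0.3]
gripper_width: 0.1
grasp_force: 0.0
[ 548.94542813 -144.16808414   80.86939264] [-48.30136739   0.7548128 ] [ 0.14920424  0.98467404 -0.01296507  0.08937027]
```

```bash
python3 -m jog '[[[0,0,-0.2],[0,0,0],1],[[0,0,-0.4],[0,0,0],1],[[0,0,-0.52],[0,0,0],1],[[0,0,-0.52],[0,0,0],1],[[0,0,-0.52],[0,0,0],1]]'
python3 -m jog '[[[0.02,-0.006,0],[0,0,0],1],[[0.038,-0.012,0],[0,0,0],1],[[0.038,-0.012,0],[0,0,0],1]]'
python3 -m jog '[[[0.01,-0.003,0],[0,0,0],1],[[0.019,-0.006,0],[0,0,0],1],[[0.019,-0.006,0],[0,0,0],1]]'
python3 -m jog '[[[0.01,-0.003,0],[0,0,0],1],[[0.019,-0.006,0],[0,0,0],1],[[0.019,-0.006,0],[0,0,0],1]]'
```

```text
clock: 11.6
position: [548.9, -144.3, 28.8]
ee_rot: [0.149, 0.985, -0.013, 0.089]
contact_force: [0.3, -0.1, 0.0]
gripper_width: 0.1
grasp_force: 0.0
clock: 11.9
position: [552.5, -145.4, 29.5]
ee_rot: [0.149, 0.985, -0.013, 0.09]
contact_force: [0.1, 1.0, -0.2]
gripper_width: -0.2
grasp_force: 0.0
clock: 12.2
position: [553.6, -146.0, 28.9]
ee_rot: [0.149, 0.985, -0.013, 0.089]
contact_force: [0.2, 0.4, -0.8]
gripper_width: -0.3
grasp_force: 0.0
clock: 12.5
position: [555.5, -146.6, 28.7]
ee_rot: [0.149, 0.985, -0.013, 0.089]
contact_force: [-0.9, -0.5, -0.2]
gripper_width: -0.3
grasp_force: 0.0
```

```bash
cat >> h.py <<'E'
a=np.radians(-17.06);e=np.array([np.cos(a),np.sin(a)]);n=np.array([-e[1],e[0]]);O=np.array([594.9,-159.06])
def lean():
    d=get_image('wrist');P=pts(d);s=P[...,:2]-O;sx,sy=s@e,s@n
    h=cv2.cvtColor(d['frame'],cv2.COLOR_RGB2HSV)
    g=(h[...,1]<60)&(sx>-100)&(sx<-25)&(P[...,2]<45)&(np.abs(sy)<34)&(np.abs(sy)>18)
    k=np.polyfit(sx[g],P[...,2][g],1);r=read_state()
    print('slope',k[0].round(4),'rear x',np.percentile(sx[g],1).round(1),'z',np.polyval(k,-60).round(1),'tcp',((r['position'][:2]-O)@np.c_[e,n]).round(1),'F',r['contact_force'].round(1))
E
python3 -c "
from h import *
lean()"
for i in 1; do :; done
python3 -m jog '[[[0.01,-0.003,0],[0,0,0],1],[[0.019,-0.006,0],[0,0,0],1],[[0.019,-0.006,0],[0,0,0],1]]' | grep -E 'pos|force'
python3 -m jog '[[[0.01,-0.003,0],[0,0,0],1],[[0.019,-0.006,0],[0,0,0],1],[[0.019,-0.006,0],[0,0,0],1]]' | grep -E 'pos|force'
python3 -c "
from h import *
lean()"
python3 -m jog '[[[0.01,-0.003,0],[0,0,0],1],[[0.019,-0.006,0],[0,0,0],1],[[0.019,-0.006,0],[0,0,0],1]]' | grep -E 'pos|force'
python3 -m jog '[[[0.01,-0.003,0],[0,0,0],1],[[0.019,-0.006,0],[0,0,0],1],[[0.019,-0.006,0],[0,0,0],1]]' | grep -E 'pos|force'
python3 -c "
from h import *
lean()"
```

```text
slope 0.0864 rear x -72.1 z 18.4 tcp [-41.4   0.3] F [0.5 0.1 0.2]
position: [557.4, -147.2, 28.7]
contact_force: [-0.1, 0.4, -0.1]
grasp_force: 0.0
position: [558.6, -147.8, 28.5]
contact_force: [-0.7, 0.1, 0.1]
grasp_force: 0.5
slope 0.0848 rear x -71.9 z 18.4 tcp [-37.9   0.1] F [-1.2  0.4  0.1]
position: [561.0, -148.5, 28.6]
contact_force: [-0.6, 1.2, 0.6]
grasp_force: 0.5
position: [563.1, -149.0, 28.7]
contact_force: [-1.2, -0.1, 0.4]
grasp_force: 0.4
slope 0.09 rear x -67.2 z 18.0 tcp [-33.4   0.3] F [-0.5  0.8 -0.8]
```

```bash
python3 -m jog '[[[0.01,-0.003,0],[0,0,0],1],[[0.019,-0.006,0],[0,0,0],1],[[0.019,-0.006,0],[0,0,0],1]]' | grep -E 'pos|ct_force'
python3 -m jog '[[[0.01,-0.003,0],[0,0,0],1],[[0.019,-0.006,0],[0,0,0],1],[[0.019,-0.006,0],[0,0,0],1]]' | grep -E 'pos|ct_force'
python3 -c "
from h import *
lean()"
python3 -m jog '[[[0.01,-0.003,0],[0,0,0],1],[[0.015,-0.005,0],[0,0,0],1],[[0.015,-0.005,0],[0,0,0],1]]' | grep -E 'pos|ct_force'
python3 -c "
from h import *
lean()"
python3 -m jog '[[[0.01,-0.003,0],[0,0,0],1],[[0.015,-0.005,0],[0,0,0],1],[[0.015,-0.005,0],[0,0,0],1]]' | grep -E 'pos|ct_force'
python3 -c "
from h import *
lean()"
```

```text
position: [565.0, -149.6, 28.8]
contact_force: [-1.6, 0.3, 0.1]
position: [566.9, -150.2, 28.8]
contact_force: [-1.2, -0.1, -0.4]
slope 0.0938 rear x -63.0 z 17.7 tcp [-29.4   0.3] F [-0.7  0.4  0.5]
position: [568.3, -150.7, 28.7]
contact_force: [-0.5, 0.6, 0.5]
slope 0.0946 rear x -61.5 z 17.6 tcp [-27.9   0.2] F [-1.1  1.   0.6]
position: [570.0, -151.2, 28.8]
contact_force: [-1.4, 0.1, 0.9]
slope 0.0984 rear x -59.7 z 17.3 tcp [-26.1   0.2] F [-0.8  0.1  0.5]
```

```bash
python3 -m jog '[[[0.01,-0.003,0],[0,0,0],1],[[0.015,-0.005,0],[0,0,0],1],[[0.015,-0.005,0],[0,0,0],1]]' | grep -E 'pos|ct_force'
python3 -c "
from h import *
lean()"
python3 -m jog '[[[0.01,-0.003,0],[0,0,0],1],[[0.015,-0.005,0],[0,0,0],1],[[0.015,-0.005,0],[0,0,0],1]]' | grep -E 'pos|ct_force'
python3 -c "
from h import *
lean()"
python3 -m jog '[[[0.01,-0.003,0],[0,0,0],1],[[0.015,-0.005,0],[0,0,0],1],[[0.015,-0.005,0],[0,0,0],1]]' | grep -E 'pos|ct_force'
python3 -c "
from h import *
lean()"
```

```text
position: [571.4, -151.7, 28.8]
contact_force: [-0.3, -0.8, 1.2]
slope 0.1013 rear x -58.3 z 17.1 tcp [-24.7   0.1] F [-1.9  0.4  0.4]
position: [572.8, -152.2, 28.7]
contact_force: [-1.4, 0.4, 0.3]
slope 0.0937 rear x -56.7 z 17.1 tcp [-23.1   0.1] F [-0.3  0.6  0.5]
position: [574.4, -152.7, 28.7]
contact_force: [-1.7, 0.2, 0.7]
slope 0.0949 rear x -55.2 z 17.0 tcp [-21.5   0. ] F [-0.5  0.3 -0.4]
```

```bash
python3 -m jog '[[[0.01,-0.003,0],[0,0,0],1],[[0.01,-0.003,0],[0,0,0],1],[[0.01,-0.003,0],[0,0,0],1]]' | grep -E 'pos|ct_force'
python3 -c "
from h import *
lean()"
python3 -m jog '[[[0.01,-0.003,0],[0,0,0],1],[[0.01,-0.003,0],[0,0,0],1],[[0.01,-0.003,0],[0,0,0],1]]' | grep -E 'pos|ct_force'
python3 -c "
from h import *
lean()"
python3 -m jog '[[[0.01,-0.003,0],[0,0,0],1],[[0.01,-0.003,0],[0,0,0],1],[[0.01,-0.003,0],[0,0,0],1]]' | grep -E 'pos|ct_force'
python3 -c "
from h import *
lean()"
```

```text
position: [575.5, -153.0, 28.7]
contact_force: [-1.0, 0.1, -0.2]
slope 0.1055 rear x -54.1 z 16.6 tcp [-20.4   0.1] F [ 1.   0.  -0.4]
position: [576.7, -153.3, 28.9]
contact_force: [0.0, -0.3, 0.3]
slope 0.0326 rear x -52.0 z 16.9 tcp [-19.2   0.1] F [ 0.8 -0.3 -0.8]
position: [577.3, -153.6, 28.7]
contact_force: [1.2, -0.8, 0.7]
slope 0.0337 rear x -52.0 z 16.8 tcp [-18.5   0. ] F [ 0.3 -0.   1.3]
```

The slope dropped sharply and the guard jumped about 2 mm away from the fingers, so the hole has dropped over the pin. I'll back off, rise and check.

```bash
python3 -m jog '[[[-0.04,0.012,0],[0,0,0],1],[[-0.08,0.024,0],[0,0,0],1],[[-0.08,0.024,0.3],[0,0,0],1],[[-0.08,0.024,0.7],[0.0125,0.041,0],1],[[-0.08,0.024,1],[0.025,0.082,0],1],[[-0.08,0.024,1],[0.025,0.082,0],1],[[-0.08,0.024,1],[0.025,0.082,0],1],[[-0.08,0.024,1],[0.025,0.082,0],1]]'
python3 - <<'E'
from h import *
d=grab('wrist');P=pts(d);s=P[...,:2]-O;sx,sy=s@e,s@n
for lo in range(-120,110,15):
    r=[]
    for m in [(np.abs(sy)>14)&(np.abs(sy)<30)&(P[...,2]<30)]:
        m=m&(sx>lo)&(sx<lo+15);r.append((m.sum(),np.median(P[...,2][m]).round(1) if m.any() else None))
    print(lo,r)
im=d['frame'][20:320,170:470];t=grab('top')['frame'][180:255,340:415];sc=grab('scene')['frame'][195:265,345:445]
o=np.zeros((600,800,3),np.uint8);z=cv2.resize(im,(400,400),interpolation=cv2.INTER_CUBIC);o[:400,:400]=z;o[:400,400:]=cv2.resize(t,(400,400),interpolation=cv2.INTER_CUBIC);o[400:,:286]=cv2.resize(sc,(286,200),interpolation=cv2.INTER_CUBIC)
cv2.imwrite('pics/f.png',o[:,:,::-1])
E
```

```text
clock: 18.1
position: [567.4, -151.0, 127.1]
ee_rot: [0.15, 0.989, -0.0, -0.001]
contact_force: [-0.9, 0.3, -0.1]
gripper_width: -0.0
grasp_force: 0.0
-120 [(np.int64(628), np.float64(13.5))]
-105 [(np.int64(549), np.float64(13.5))]
-90 [(np.int64(544), np.float64(13.6))]
-75 [(np.int64(511), np.float64(13.5))]
-60 [(np.int64(531), np.float64(14.3))]
-45 [(np.int64(492), np.float64(17.6))]
-30 [(np.int64(455), np.float64(17.6))]
-15 [(np.int64(439), np.float64(17.6))]
0 [(np.int64(424), np.float64(17.7))]
15 [(np.int64(396), np.float64(17.7))]
30 [(np.int64(351), np.float64(17.7))]
45 [(np.int64(18), np.float64(18.3))]
60 [(np.int64(0), None)]
75 [(np.int64(0), None)]
90 [(np.int64(0), None)]
105 [(np.int64(0), None)]
```

View pics/f.png

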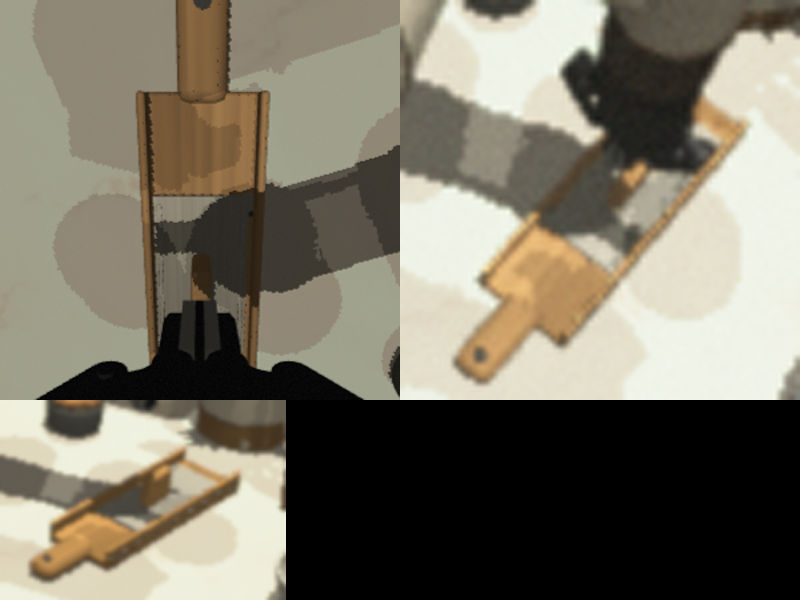

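The guard is flat in the channel: its plate reads 17.6–17.7 mm along its whole length over a floor of 13.5 mm, which is its own 4 mm thickness. It lies between the walls at crop (200,250), and the gripper is clear above it.

```bash
python3 -c "
from bench import job_done
print(job_done())"
```

```text
the job is handed in; nothing more can be done
None
```

The blade guard lies flat in the slicer's channel with its hole over the pin, released and with the gripper clear; I handed the job in at about 18 s, and no verdict came back.

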